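# Open the dish carrier and hold its gate

### The job

The white dish carrier has to stand open so that the culture dishes can be taken out of it: release its two catches by squeezing the two ears of each fully together between the fingers, first the catch with the round pegs and then the one with the flat blades, and then swing the gate by its upright post past its click stop until it stands about square to the carrier's front. The gate is sprung and wants to come back, so finish while still holding it wide open, and leave the dishes, jars and bottles where they stand.

Things in the scene. Friction and masses are not known exactly. Their poses are not given: they have to be found in the camera images.
- carrier: White open-topped carrier for dishes, 190 (x) x 240 (y) x 115 mm tall, fixed to the table. Origin on the table under its middle; the gate is on its -x side, hinge at x = -106, y = +110 mm. An aluminium crossbar (x -100 to -30 mm, top 115 mm up) carries the catches at x = -65, y = +60 and -60 mm. A tongue 12 mm high in front, under the gate, holds a sprung detent ball.
- peg_catch: The peg catch on the carrier's front crossbar: dark base plate with two upright steel ears, round pegs of 14 mm diameter, tops 50 mm above the origin. The two catches may swap places. Origin on the crossbar's top, 115 mm above the table; axes parallel to the carrier's. Fixed ear at y = -20 mm, sliding ear at y = +20 mm; slide and hook parts between and in front of them are at most 13 mm high.
- peg_fixed: The fixed ear of the peg catch. Origin at its foot (crossbar's top), on its centre line; axes as the catch. Grip the two ears 20 to 45 mm above the foot, one finger outside each.
- peg_ear: The sliding ear of the peg catch, same shape as the fixed one; carries the hook that locks the gate. Origin at its foot, on its centre line. Squeezed, it moves 14 mm towards the catch's -y, to the fixed ear, which does not move: width over both ears 54 mm before, 40 mm after, the squeezed pair's middle then at the catch's y = -7 mm.
- peg_slide (a joint): Travel of the peg catch's sliding ear, m: 0 hooked, 0.014 fully squeezed. Sliding takes 4 to 6 N; it has no return spring and stays where it is left. The gate is free of this hook from 0.009 on.
- blade_catch: The blade catch on the carrier's front crossbar: dark base plate with two upright steel ears, flat blades 24 mm wide (x) and 8 mm thick (y), tops 50 mm above the origin. The two catches may swap places. Origin on the crossbar's top, 115 mm above the table; axes parallel to the carrier's. Fixed ear at y = -20 mm, sliding ear at y = +20 mm; slide and hook parts between and in front of them are at most 13 mm high.
- blade_fixed: The fixed ear of the blade catch. Origin at its foot (crossbar's top), on its centre line; axes as the catch. Grip the two ears 20 to 45 mm above the foot, one finger outside each.
- blade_ear: The sliding ear of the blade catch, same shape as the fixed one; carries the hook that locks the gate. Origin at its foot, on its centre line. Squeezed, it moves 14 mm towards the catch's -y, to the fixed ear, which does not move: width over both ears 48 mm before, 34 mm after, the squeezed pair's middle then at the catch's y = -7 mm.
- blade_slide (a joint): Travel of the blade catch's sliding ear, m: 0 hooked, 0.014 fully squeezed. Sliding takes 4 to 6 N; it has no return spring and stays where it is left. The gate is free of this hook from 0.009 on.
- gate (a joint): Opening angle, rad: 0 shut, 1.57 square to the front, stop at 1.75. Vertical hinge; opening turns it clockwise seen from above, the free end going to the carrier's -x. A spring always pulls it shut (about 3 N at the post when square); a click stop at about 0.8 takes about 8 N at the post to pass; let go past it, the gate springs back to about 0.9. Each hook locks it until its catch is squeezed.
- gate_hinge (a point): The gate's hinge axis at table height; does not move as the gate turns. When the gate is shut its axes are parallel to the carrier's (they turn with the gate).
- gate_leaf: The gate: white plastic barred leaf 208 mm long, 12 mm thick, from 30 to 115 mm above the table, with two steel keepers on its top edge (to 131 mm) and the post. Origin on the hinge axis at table height; the leaf runs along its -y; axes turn with the gate.
- post (a point): Grip point on the gate's upright post, a plain round aluminium bar 16 mm in diameter, free-standing from 108 to 165 mm above the table, on an arm in front of the leaf. The point is on the post's axis, 145 mm above the table. In the gate's frame it is 50 mm in front (-x) of the hinge axis and 130 mm from it along -y.
- dish_in_a: Glass dish, 84 mm across, 50 mm high, in the carrier (left). Origin under its centre.
- dish_in_b: Glass dish, 84 mm across, 50 mm high, in the carrier (right). Origin under its centre.
- covered_dish: Glass dish with a knobbed lid, 100 mm across, 61 mm high, in front of the carrier beyond the gate's free end. Origin under its centre.
- sample_jar: Amber jar, 64 mm across, 85 mm high, beside the gate's hinge end. Origin under its centre.
- reagent_bottle: Amber bottle, 60 mm across, 140 mm high, to the right of the carrier. Origin under its centre.
- beaker: Glass beaker, 72 mm across, 90 mm high, far right. Origin under its centre.
- petri_stack: Stack of clear flat dishes, 90 mm across, 59 mm high, far left. Origin under its centre.

How it is judged:
On the way, in this order (a step that is already met when the one before it is completed fails the run):
1. the peg catch is squeezed home between the fingers (value of joint peg_slide above 0.011 m and contact force between each of peg_fixed, peg_ear and the fingers above 1 N and value of joint blade_slide below 0.006 m), for 0.2 s.
2. the blade catch is squeezed home between the fingers (value of joint blade_slide above 0.011 m and contact force between each of blade_fixed, blade_ear and the fingers above 1 N), for 0.2 s.
3. the gate has been swung past its click stop (value of joint gate above 1 rad), for 0.2 s.
At the end, for the whole second after the job is handed in: The gate is held still (under 0.15 rad/s) by the fingers (over 1 N) at more than 1.35 rad, both catches are still drawn at least 9 mm, and each dish, jar, bottle, beaker and stack is within 30 mm of where it stood (value of joint gate above 1.35 rad and contact force between gate_leaf and the fingers above 1 N and not (velocity of joint gate above 0.15 rad/s) and not (velocity of joint gate below -0.15 rad/s) and value of joint each of peg_slide, blade_slide above 0.009 m and distance of each of dish_in_a, dish_in_b, covered_dish, sample_jar, reagent_bottle, beaker, petri_stack from where it was at the start of the episode below 0.03 m); the arm keeps its last pose, push and grip.
It fails at once if a dish, jar, bottle, beaker or stack is pushed more than 30 mm or tipped (distance of any of dish_in_a, dish_in_b, covered_dish, sample_jar, reagent_bottle, beaker, petri_stack from where it was at the start of the episode above 0.03 m or angle between any of dish_in_a, dish_in_b, covered_dish, sample_jar, reagent_bottle, beaker, petri_stack's own z axis and vertical above 0.5 rad).
It also fails if it takes over 51 s, if anything falls off the work surface, if the arm or the gripper's body presses on something with over 40 N, if the wrist force passes 120 N, or if a joint passes its speed limit or range.

### The arm

A 6-joint arm with a two-finger parallel gripper is mounted at the origin on the work surface. World frame = base frame: x ahead of the robot, y to its left, z up, the work surface at z = 0. Lengths are in m, angles in rad, forces in N, time in s.
With the tool pointing down it reaches from about 0.275 to 0.825 m from the base axis. Payload 4.9 kg.
Tool frame: the origin (TCP) lies midway between the tips of the shut fingers; the grasp point (between the pads) lies 19 mm behind it (bot.grip_depth is the distance from the TCP to the grasp point, in m); z points along the fingers, y is the line along which they close (so a half turn about z gives the same grasp; the last joint's range is limited). The gripper opens to 85 mm and grips with 20 to 120 N. Pads are 22 mm wide; open, the fingers measure 114 mm over their backs; the gripper's body (76 mm by 85 mm) begins 54 mm behind the grasp point. The pads swing forward as they close: fully open they stand 13 mm farther back than shut.
Start: joints at [-1.265, 0.326, -0.193, 1.052, 0, 1.437], TCP at [0.234, -0.498, 0.231] pointing down, gripper open.
Joint ranges: [-2.65, 2.65], [-0.97, 1.79], [-1.3, 1.35], [-1.93, 2.1], [-1.47, 1.37], [-3.14, 3.14]. Speed limits (rad/s): [2.57, 2.57, 3.14, 3.14, 3.14, 3.14].

### API

Orientations are given as a unit quaternion [w, x, y, z].
In Python, from cell import bot gives the robot as it stands. Calls block until the motion is done:
- bot.move_pose(position, orientation): joint-space move of the TCP to a pose.
- bot.move_linear(position, speed=0.15, rotation=None, until_force=None): straight line of the TCP; rotation=None keeps the orientation; speed is the mean speed in m/s. With until_force (N) it stops when the force on the tool has changed by that much, and returns True; else False.
- bot.goto_joints(angles): joint-space move.
- bot.set_gripper(opening, grasp_force=None): opening from 0.0 (shut) to 1.0 (fully open); grasp_force is the grip in N (None keeps the last); returns when the fingers have stopped.
- bot.wait(seconds).
- bot.solve_ik(position, orientation): joint angles nearest the present ones, or None.
- bot.camera(name): name is "scene" or "top" or "wrist"; returns the picture (420x560x3 uint8, red, green, blue); there is no depth.
- bot.calibration(name): a dict with "mtx" (3x3 intrinsics, pixels), "extrinsics" (4x4, takes a point from world to camera coordinates); the wrist camera has in their place "hand_eye" (4x4, takes a point from camera to tool coordinates, whose origin is the TCP and whose axes are the flange's). Camera axes: x right, y down, z forward; pixel columns grow to the right and rows downward; lengths in m; the calibration is good to about 2 mm. A picture is of the moment at which its call begins: read the wrist's pose just before it. calibration takes no time and is no camera call.
A pose or a line that the arm cannot do raises bot.PlanningError and nothing moves.
- bot.close_job(): hands the job in; it is judged then, once.
Trained networks look in the newest picture that a camera, given by its name, has taken for a name from the list of things; names that differ only in an ending like _2 or _b are one class to them, and where a whole thing is asked for, a point or a joint stands for the part that bears it (a point fixed in the world has none). Each returns a list of dicts, best first, with "confidence" (0 to 1); they miss things now and then, are a little off and sometimes report something else, mostly with a low value. They report only what shows in the picture. A call takes as long as a camera call.
- bot.search_frame(camera, thing): "bbox" ([left, top, width, height] in pixels, round what is visible of it).
Readings, each from a call of its own:
- bot.read_clock(): time.
- bot.read_joint_positions(): joint angles.
- bot.read_joint_vel(): joint speeds.
- bot.read_joint_efforts(): joint torques, N m.
- bot.read_position(): TCP position.
- bot.read_tool_rot(): TCP orientation.
- bot.read_ft_force(): force on the tool from outside, world axes, zero at the start.
- bot.read_moment(): the same for the moment, N m.
- bot.read_gripper_width(): opening from 0.0 (shut) to 1.0 (fully open).
- bot.read_finger_force(): force on a finger pad.
Only numpy, scipy, OpenCV 4.12 (cv2) and the standard library are available. Lean on these libraries where they do the work, as an engineer would, in place of code of your own. Each camera call takes 0.05 s, during which the arm holds its last target. There are 200 camera calls.

## Working session

There is one attempt and no reset: what is moved stays moved. The work goes in short steps, each a Python script; the robot and the scene stay as the last script left them, time stands still between calls to the robot, and variables do not carry over. Pictures are saved under pics/ and viewed, at most 10 in all, crops included, and the job is handed in when it is done.

```bash
mkdir -p pics; python3 - <<'E'
from cell import bot
import cv2,numpy as np
ims=[]
for c in("scene","top"):
    im=bot.camera(c); cv2.imwrite(f"pics/{c}.png",im[:,:,::-1])
    for t in("carrier","peg_catch","blade_catch","peg_fixed","peg_ear","blade_fixed","blade_ear","gate_leaf","post","covered_dish","sample_jar","reagent_bottle"):
        print(c,t,[(np.round(d["bbox"]).tolist(),round(d["confidence"],2)) for d in bot.search_frame(c,t)[:2]])
    k=bot.calibration(c);print(k["mtx"].tolist(),np.round(k["extrinsics"],3).tolist())
print(bot.read_clock(), bot.read_tool_rot(), np.round(bot.calibration("wrist")["hand_eye"],3).tolist())
E
```

```text
scene carrier []
scene peg_catch [([271.0, 209.0, 29.0, 23.0], 0.79)]
scene blade_catch [([266.0, 235.0, 29.0, 24.0], 0.72), ([151.0, 331.0, 27.0, 26.0], 0.63)]
scene peg_fixed [([320.0, 125.0, 22.0, 25.0], 0.65)]
scene peg_ear []
scene blade_fixed [([280.0, 246.0, 5.0, 12.0], 0.43), ([256.0, 213.0, 26.0, 52.0], 0.26)]
scene blade_ear [([262.0, 239.0, 24.0, 13.0], 0.61)]
scene gate_leaf [([282.0, 180.0, 20.0, 26.0], 0.74), ([279.0, 288.0, 18.0, 24.0], 0.61)]
scene post [([257.0, 213.0, 28.0, 51.0], 0.53)]
scene covered_dish [([232.0, 285.0, 27.0, 28.0], 0.72)]
scene sample_jar [([256.0, 209.0, 27.0, 57.0], 0.66)]
scene reagent_bottle [([273.0, 207.0, 24.0, 17.0], 0.71), ([280.0, 283.0, 18.0, 27.0], 0.65)]
[[385.294130818918, 0.0, 278.70149329194004], [0.0, 385.294130818918, 215.4805254899092], [0.0, 0.0, 1.0]] [[0.857, 0.515, 0.01, -0.497], [0.43, -0.706, -0.563, -0.177], [-0.283, 0.487, -0.827, 1.606], [0.0, 0.0, 0.0, 1.0]]
top carrier [([242.0, 139.0, 93.0, 104.0], 0.92)]
top peg_catch [([266.0, 190.0, 18.0, 31.0], 0.96), ([319.0, 184.0, 4.0, 9.0], 0.46)]
top blade_catch [([300.0, 
[... 372 characters left out ...]
, 199.0, 76.0, 29.0], 0.94), ([267.0, 196.0, 18.0, 27.0], 0.16)]
top covered_dish [([348.0, 195.0, 34.0, 32.0], 0.8), ([259.0, 201.0, 71.0, 25.0], 0.52)]
top sample_jar [([210.0, 217.0, 23.0, 28.0], 0.89), ([266.0, 201.0, 17.0, 17.0], 0.61)]
top reagent_bottle [([337.0, 153.0, 19.0, 26.0], 0.89)]
[[540.1235963879419, 0.0, 273.169742054195], [0.0, 540.1235963879419, 208.97771806124626], [0.0, 0.0, 1.0]] [[0.02, -1.0, 0.005, -0.006], [-0.981, -0.021, -0.193, 0.611], [0.194, -0.001, -0.981, 1.597], [0.0, 0.0, 0.0, 1.0]]
1.3 [2.15066191e-05 9.75927660e-01 2.18094477e-01 1.82558342e-05] [[0.0, -0.954, -0.301, 0.077], [1.0, 0.0, -0.001, 0.001], [0.001, -0.301, 0.954, -0.142], [0.0, 0.0, 0.0, 1.0]]
```

```bash
python3 - <<'E'
import cv2
a=cv2.imread("pics/top.png")[120:260,195:395]
cv2.imwrite("pics/topc.png",cv2.resize(a,None,fx=4,fy=4,interpolation=cv2.INTER_CUBIC))
E
```

```text
(no output)
```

View pics/topc.png

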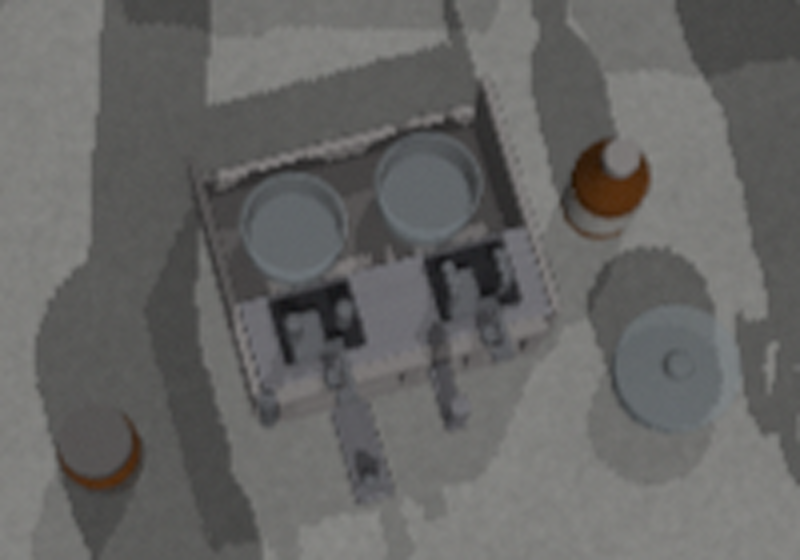

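View pics/scene.png

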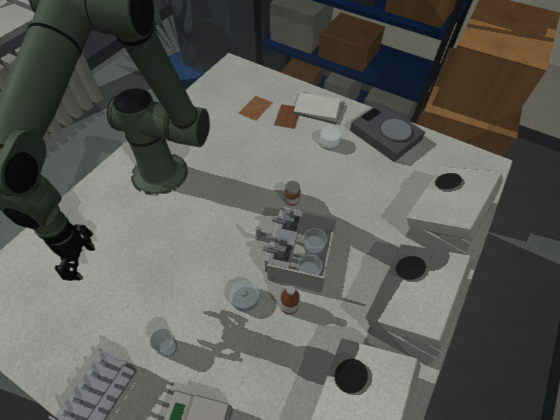

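Top crop (4×, offset 195,120): carrier yawed about 16°, dark catch plates at crop (318,320) = peg (left) and (472,280) = blade (right), post near (360,480), jar (98,450), lidded dish (675,370). The scene view agrees: the workspace ahead of the arm is clear.

```bash
cat > h.py <<'E'
from cell import bot
import numpy as np, cv2
from scipy.spatial.transform import Rotation as R
def quat(yaw):  # tool down, tool x axis at yaw
    c,s=np.cos(yaw),np.sin(yaw)
    q=R.from_matrix(np.array([[c,s,0],[s,-c,0],[0,0,-1]])).as_quat()
    return [q[3],q[0],q[1],q[2]]
def toolT():
    q=bot.read_tool_rot(); T=np.eye(4); T[:3,:3]=R.from_quat([q[1],q[2],q[3],q[0]]).as_matrix(); T[:3,3]=bot.read_position(); return T
def ray(uv,K,E,z):  # pixel -> world at height z; E world->cam
    d=E[:3,:3].T@np.linalg.inv(K)@[uv[0],uv[1],1]; o=-E[:3,:3].T@E[:3,3]
    return o+d*(z-o[2])/d[2]
E
python3 - <<'E'
from h import *
k=bot.calibration("top");K,E=k["mtx"],k["extrinsics"]
p=lambda u,v,z:ray((195+u/4,120+v/4),K,E,z)[:2]
for n,a in dict(peg=(318,322,.115),blade=(472,280,.115),bl=(195,172,.115),br=(485,83,.115),fr=(555,312,.115),jar=(95,440,.085),cov=(677,370,.045),knob=(680,363,.061),bottle=(622,155,.14),ear1=(302,325,.165),postarm=(368,465,.165)).items(): print(n,p(*a).round(3))
a=p(318,322,.115);b=p(472,280,.115);d=a-b; th=np.arctan2(-d[0],d[1]); print(np.linalg.norm(d),th)
ex=np.array([np.cos(th),np.sin(th)]); m=(a+b)/2; c=m+.065*ex; print("carrier",c)
# wrist look: tool x=-carrier x
pos=m-.05*ex
bot.move_pose([*pos,.36],quat(th+np.pi))
T=toolT(); im=bot.camera("wrist"); cv2.imwrite("pics/w1.png",im[:,:,::-1]); np.save("w1T.npy",T)
print(bot.read_clock(),bot.read_joint_positions(),T.round(3).tolist())
for t in("peg_catch","blade_catch","peg_ear","peg_fixed","blade_ear","blade_fixed","post"): print(t,[(np.round(d["bbox"]).tolist(),round(d["confidence"],2)) for d in bot.search_frame("wrist",t)[:2]])
print(bot.calibration("wrist")["mtx"].tolist())
E
```

```text
peg [0.626 0.003]
blade [ 0.66  -0.111]
bl [0.739 0.098]
br [ 0.814 -0.12 ]
fr [ 0.637 -0.173]
jar [0.538 0.168]
cov [ 0.609 -0.276]
knob [ 0.611 -0.275]
bottle [ 0.752 -0.22 ]
ear1 [0.613 0.015]
postarm [ 0.512 -0.034]
0.119354903631706 0.29325829073953313
carrier [ 0.705405   -0.03539635]
3.4167 [-2.39291150e-01  3.79785392e-01  2.09146134e-01  1.40058581e+00
 -2.11045933e-04 -5.30978083e-01] [[-0.958, -0.288, -0.0, 0.595], [-0.288, 0.958, -0.0, -0.069], [0.0, -0.0, -1.0, 0.36], [0.0, 0.0, 0.0, 1.0]]
peg_catch [([305.0, 167.0, 48.0, 68.0], 0.81), ([315.0, 168.0, 36.0, 58.0], 0.4)]
blade_catch [([214.0, 167.0, 47.0, 67.0], 0.95), ([203.0, 139.0, 166.0, 53.0], 0.22)]
peg_ear [([317.0, 166.0, 34.0, 61.0], 0.89), ([202.0, 138.0, 168.0, 50.0], 0.27)]
peg_fixed [([308.0, 211.0, 12.0, 16.0], 0.46)]
blade_ear [([111.0, 108.0, 73.0, 66.0], 0.72), ([222.0, 168.0, 33.0, 65.0], 0.67)]
blade_fixed [([214.0, 205.0, 12.0, 30.0], 0.68)]
post [([201.0, 137.0, 172.0, 51.0], 0.77)]
[[299.20820586552105, 0.0, 280.9947856686178], [0.0, 299.20820586552105, 211.62077496558942], [0.0, 0.0, 1.0]]
```

View pics/w1.png

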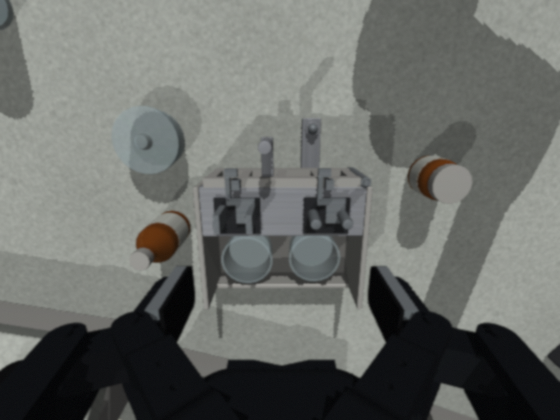

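```bash
python3 - <<'E'
import cv2
a=cv2.imread("pics/w1.png")[110:250,190:380]
cv2.imwrite("pics/w1c.png",cv2.resize(a,None,fx=4,fy=4,interpolation=cv2.INTER_CUBIC))
E
```

```text
(no output)
```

View pics/w1c.png

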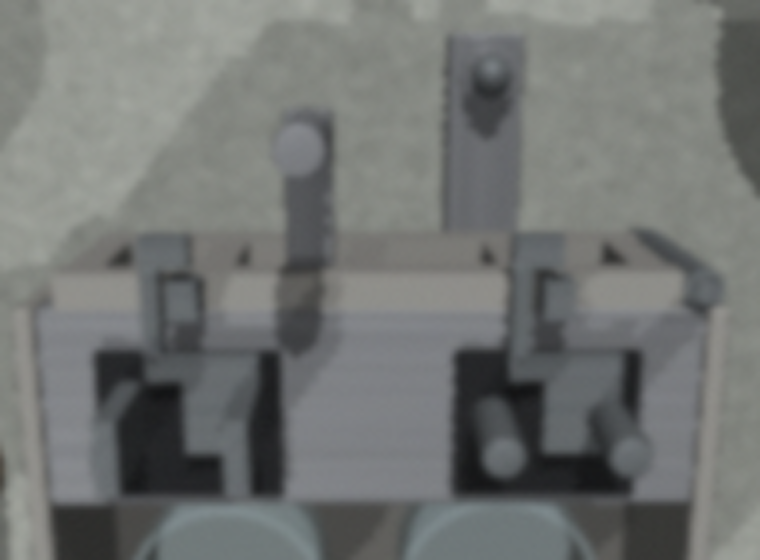

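Crop (4×, offset 190,110): peg tops at (504,458) and (630,455), blade tops about (107,460) and (236,460), post top (299,150), and the tongue with its ball at (488,75). I'll fit the carrier pose to these.

```bash
python3 - <<'E'
from h import *
from scipy.optimize import least_squares
T=np.load("w1T.npy");k=bot.calibration("wrist");K=k["mtx"];E=np.linalg.inv(T@k["hand_eye"])
pts=[((504,458),.165,(-65,40)),((630,455),.165,(-65,80)),((107,460),.165,(-65,-80)),((236,460),.165,(-65,-40)),((299,150),.165,(-156,-20))]
W=np.array([ray((190+u/4,110+v/4),K,E,z)[:2] for (u,v),z,_ in pts]);C=np.array([c for *_,c in pts])/1e3
def f(p):
    c,s=np.cos(p[2]),np.sin(p[2]); return (C@np.array([[c,s],[-s,c]])+p[:2]-W).ravel()
r=least_squares(f,[.705,-.035,.293]); print(r.x,(r.fun.reshape(-1,2)*1e3).round(1).tolist())
np.save("car.npy",r.x)
x,y,th=r.x;c,s=np.cos(th),np.sin(th);Rt=np.array([[c,-s],[s,c]])
for n,o in dict(jar=(.538,.168),cov=(.61,-.276),bottle=(.752,-.22)).items(): print(n,((np.array(o)-[x,y])@Rt*1e3).round())
for n,(a,b) in dict(peg=(-65,60),blade=(-65,-60),post=(-156,-20),postopen=(-236,160)).items(): print(n,(Rt@[a/1e3,b/1e3]+[x,y]).round(4))
E
```

```text
[ 0.70079299 -0.03579156  0.29721015] [[-0.0, -0.1], [-0.0, 2.3], [0.4, -1.3], [-0.3, -0.0], [-0.0, -0.8]]
jar [-96. 243.]
cov [-157. -203.]
bottle [  -5. -191.]
peg [0.6211 0.0025]
blade [ 0.6562 -0.1122]
post [ 0.5575 -0.1006]
postopen [0.4283 0.0481]
```

```bash
cat >> h.py <<'E'
x,y,th=np.load("car.npy")
def W(a,b,z):
    c,s=np.cos(th),np.sin(th); return [x+c*a-s*b,y+s*a+c*b,z]
def squeeze(yc):
    q=quat(th+np.pi); p=W(-.065,yc-.007,.127)
    bot.move_pose(p[:2]+[.25],q)
    print("touch",bot.move_linear(p,speed=.12,until_force=8), np.round(bot.read_position(),4),p)
    bot.set_gripper(0.3,40); bot.wait(.3)
    print(bot.read_clock(),bot.read_gripper_width(),bot.read_finger_force(),np.round(bot.read_ft_force(),1),np.round(bot.read_position(),4))
E
python3 - <<'E'
from h import *
squeeze(.06)
im=bot.camera("scene"); cv2.imwrite("pics/s2.png",cv2.resize(im[170:290,200:360,::-1],None,fx=5,fy=5))
E
```

```text
touch False [ 0.6238 -0.0043  0.128 ] [np.float64(0.6231215161310178), np.float64(-0.004150726829387018), 0.127]
6.3167 0.44639507346857915 41.20209038257599 [-1.7  0.5  6.4] [ 0.6237 -0.0041  0.1283]
```

Peg catch is home (width ≈ 38–40 mm, 41 N, almost no side force). Next, the blade catch.

```bash
python3 - <<'E'
from h import *
bot.set_gripper(1.0)
bot.move_linear(W(-.065,.053,.2),speed=.2)
squeeze(-.06)
E
```

```text
touch False [ 0.6589 -0.119   0.1279] [np.float64(0.6582639739352959), np.float64(-0.118889594086627), 0.127]
9.9917 0.38315433652837877 43.35565209388733 [-0.4 -0.4  5.4] [ 0.6587 -0.1189  0.128 ]
```

Blade catch is home too. Now the gate: check the final arm pose first, then grip the post and follow the arc.

```bash
cat >> h.py <<'E'
def post(g,z=.130):
    c,s=np.cos(-g),np.sin(-g); a,b=-.05,-.13
    return W(-.106+c*a-s*b,.110+s*a+c*b,z), quat(th+1.5*np.pi-g)
E
python3 - <<'E'
from h import *
bot.set_gripper(1.0)
bot.move_linear(W(-.065,-.067,.23),speed=.2)
p,q=post(0,.23); print(bot.solve_ik(p,q),bot.solve_ik(*post(1.5)))
bot.move_pose(p,q); bot.set_gripper(.55)
print("touch",bot.move_linear(post(0)[0],speed=.12,until_force=8))
bot.set_gripper(0,60)
print(bot.read_clock(),bot.read_gripper_width(),bot.read_finger_force(),np.round(bot.read_ft_force(),1),np.round(bot.read_position(),4),post(0)[0])
for g in(.1,.2,.3):
    p,q=post(g); bot.move_linear(p,speed=.06,rotation=q); print(g,bot.read_clock(),bot.read_gripper_width(),np.round(bot.read_ft_force(),1),np.round(bot.read_position()-p,4))
im=bot.camera("scene"); cv2.imwrite("pics/s3.png",cv2.resize(im[170:290,200:360,::-1],None,fx=5,fy=5))
E
```

```text
[-0.30882073  0.35751539 -0.15048684  1.06279409  0.         -2.17682721] [-0.08306113  0.212818   -0.63891217  0.71906616  0.         -0.45106761]
touch False
14.4833 0.165684638820327 58.371174931526184 [-2.5 -0.4  6.8] [ 0.5579 -0.1009  0.1309] [np.float64(0.5574895369585466), np.float64(-0.10059990157911887), 0.13]
0.1 14.8667 0.16667819348620175 [ 0.4 -0.5  6.3] [ 0.0007 -0.0004  0.0009]
0.2 15.25 0.16882352513912646 [-0.4 -1.5  6.5] [ 0.0008 -0.0005  0.0009]
0.3 15.6333 0.16992145505007633 [-0.6 -0.9  6. ] [ 0.0007 -0.0005  0.0009]
```

View pics/s3.png

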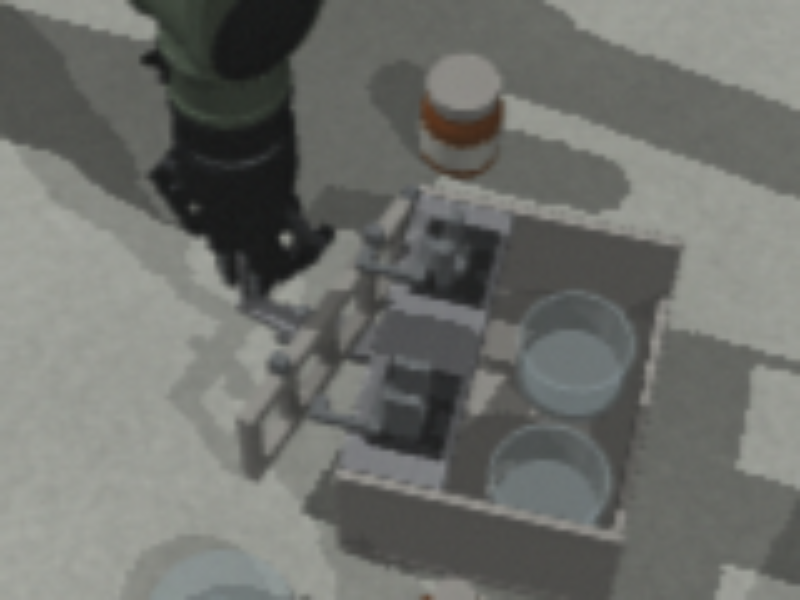

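The gate leaf runs from (410,200) to (250,470), clearly open from the carrier front, with the fingers on the post near (255,290). I'll continue along the arc.

```bash
python3 - <<'E'
from h import *
for g in np.arange(.4,1.56,.1):
    p,q=post(g); bot.move_linear(p,speed=.06,rotation=q); print(round(g,2),round(bot.read_gripper_width(),3),np.round(bot.read_ft_force(),1),np.round(bot.read_position()-p,4))
bot.wait(.7); print(bot.read_clock(),bot.read_finger_force())
im=bot.camera("scene"); cv2.imwrite("pics/s4.png",cv2.resize(im[170:290,200:360,::-1],None,fx=5,fy=5))
E
```

```text
0.4 0.172 [-1.6 -1.   6.9] [ 0.0007 -0.0006  0.0009]
0.5 0.17 [-0.6 -1.9  6.3] [ 0.0007 -0.0007  0.0009]
0.6 0.167 [-1.4 -2.2  7.1] [ 0.0006 -0.0008  0.0009]
0.7 0.17 [-1.4 -2.3  7.8] [ 0.0006 -0.001   0.0009]
0.8 0.17 [-3.5 -0.4 12.1] [-0.0003 -0.0002  0.0009]
0.9 0.169 [-5.2  1.2 11.8] [-0.0006  0.0003  0.0008]
1.0 0.171 [-3.4 -3.9  9.4] [ 0.0001 -0.0008  0.0008]
1.1 0.171 [-3.9 -3.  10.8] [-0.0001 -0.0008  0.0008]
1.2 0.167 [-4.7 -3.3 11.8] [-0.0002 -0.0007  0.0008]
1.3 0.173 [-5.8 -2.4 12.3] [-0.0003 -0.0006  0.0008]
1.4 0.173 [-5.  -2.7 13. ] [-0.0005 -0.0004  0.0008]
1.5 0.168 [-6.  -1.9 13.6] [-0.0005 -0.0003  0.0008]
20.9833 60.29446005821228
```

View pics/s4.png

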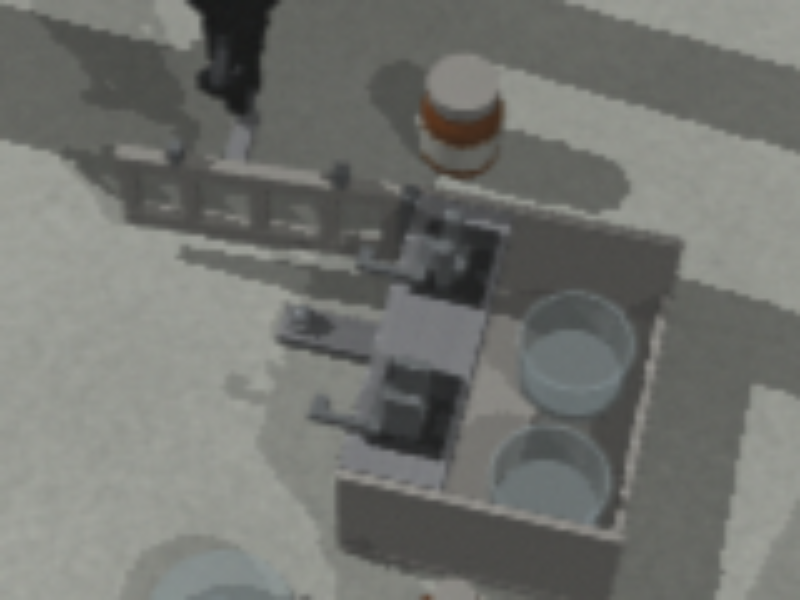

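The gate (leaf from (400,200) to (120,190)) stands about square to the front, still gripped; the dishes and jar have not moved.

```bash
python3 -c "
from cell import bot
print(bot.close_job())"
```

```text
the job is handed in; nothing more can be done
None
```

I squeezed both catches home, pegs first and then blades, swung the gate past its click stop, and handed the job in at about 21 s with the gate still gripped at about 1.5 rad; the dishes and jar in the last picture hadn't moved, and no pass/fail result came back.

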